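# Find the chip-clamp gap of a bench analyser with a three-leaf gauge

### The job

Find out how wide the chip clamp on the white analyser is open: take the three-leaf gauge from its stand and try its leaves in the clamp slot, thinnest first and one size at a time, each pushed gently down until its tip is at the slot floor (at most a few millimetres above it). A leaf that fits loosely leaves the sprung blue jaw where it is; the first leaf that binds, pinched so that it pushes the jaw back a little, is the answer: leave the gauge standing upright in the slot on that leaf, fully down, and let go of it. Do not force the clamp, and leave the bottle, vial and dish alone.

Things in the scene. Friction and masses are not known exactly. Their poses are not given: they have to be found in the camera images.
- gauge: Three-leaf gauge, 60 g: grey bar 120 mm long (its y), 14 wide (x), 10 high, orange handle on its middle, three alloy leaves hanging from it, each 20 wide (y), 36 long, tip fully rounded, centred on x=0. Leaf 1 at y=-32 mm is 5 mm thick (x), leaf 2 at y=0 8 mm, leaf 3 at y=+32 mm 11 mm. Origin: middle of the bar's underside, z up. It rests by its bar ends in notches of a black stand, bar underside 55 mm up.
- grip (a point): Middle of the gauge's upright orange handle block, 32 mm above the gauge's origin. The block is 16 mm (gauge x) by 26 mm (gauge y), its top 50 mm and its foot (the bar's top) 10 mm above the origin. Gripping it across the 26 mm best resists the tipping moment of a binding outer leaf.
- leaf1 (a point): Middle of the rounded tip (lowest point) of leaf 1, the thinnest (5 mm).
- leaf2 (a point): Middle of the rounded tip (lowest point) of leaf 2 (8 mm).
- leaf3 (a point): Middle of the rounded tip (lowest point) of leaf 3, the thickest (11 mm).
- slot (a point): Clamp slot on the analyser: point at the foot of the fixed, rigid aluminium wall (anvil), on its upright face, mid-width, at slot floor level (105 mm above the table). x points from the blue jaw into the anvil, y along the slot, z up. The slot runs from the anvil face (x=0) to the jaw face, at an unknown x between -10.6 and -2.4 mm. A leaf t thick against the anvil has its middle plane at x=-t/2.
- analyser: White analyser 280 x 300 mm, deck 90 mm above the table, screen sloping to +x; origin under its middle, below point slot. Anvil and jaw are 22 mm wide (y), tops 133 mm above the table, slot 28 mm deep, open on top and at both y ends. Sloped lead-ins on top, 0.4 rad off vertical: 2.5 mm of x on the anvil, 4 mm on the jaw. Neighbouring leaves hang free beside the clamp; either way round of the gauge will do.
- jaw (a joint): Blue sprung jaw: how far (m) it is pushed back to slot -x; 0 at rest whatever the gap, 0.009 at most. Spring preload 6 N, then 0.8 N per mm. A leaf binds when one face is on the anvil and the other pushes the jaw back; the first too thick does so by up to about 3 mm. A binding leaf needs 5 to 20 N to push in, a loose one none; one held off the anvil can push the jaw without binding. Friction about 0.45.
- stand: Black stand of the gauge, fixed, 70 x 145 mm; its two notched cheeks hold the bar ends, notch rims 61 mm above the table. Origin under its middle, axes as the gauge's.
- bottle: Bystander: clear jar with blue cap, 38 mm across, 75 mm tall, loose on the analyser's deck; origin under its middle.
- vial: Bystander: small vial with yellow label, 24 mm across, 42 mm tall, loose on the table; origin under its middle.
- dish: Bystander: clear dish, 90 mm across, 16 mm tall, loose on the table; origin under its middle.
Things that resemble listed ones, but are neither listed nor needed, are in the scene too. Leave any green look-alike of the gauge alone.

How it is judged:
By the outcome, as a careful person would: the job done as asked, in the order asked, and still so for the second after the job is handed in, with the robot touching nothing.
It also fails if it takes over 54 s, if anything falls off the work surface, if the arm or the gripper's body presses on something with over 40 N, if the wrist force passes 120 N, or if a joint passes its speed limit or range.

### The arm

A 6-joint arm with a two-finger parallel gripper is mounted at the origin on the work surface. World frame = base frame: x ahead of the robot, y to its left, z up, the work surface at z = 0. Lengths are in mm, angles in rad, forces in N, time in s.
With the tool pointing down it reaches from about 350 to 975 mm from the base axis. Payload 7.1 kg.
Tool frame: the origin (TCP) lies midway between the tips of the shut fingers; the grasp point (between the pads) lies 19 mm behind it (ctrl.grasp_offset is the distance from the TCP to the grasp point, in mm); z points along the fingers, y is the line along which they close (so a half turn about z gives the same grasp; the last joint's range is limited). The gripper opens to 88 mm and grips with 3 to 60 N. Pads are 20 mm wide; open, the fingers measure 115 mm over their backs; the gripper's body (75 mm by 178 mm) begins 61 mm behind the grasp point.
Start: joints at [-1.352, 0.423, 1.63, -0, 1.089, -0.019], TCP at [147.247, -607.39, 222.675] pointing down, gripper open.
Joint ranges: [-3, 3], [-0.9, 2.11], [0.09, 2.58], [-1.31, 4.45], [0.11, 2.69], [-2.54, 2.54]. Speed limits (rad/s): [2.39, 2.39, 3.01, 3.14, 3.14, 3.14].

### API

Orientations are given as a rotation vector (axis times angle).
In Python, from workcell import sensors, viewer, ctrl gives the robot as it stands. The module is installed in compiled form; this text tells all that it offers.
- The arm moves only by the shell command python3 -m handwheel 'ROWS'. ROWS is JSON, a list of rows, each a list of 7 numbers: the shift along the tool's x, y, z in mm, then the turn, a rotation vector about the tool's x, y, z in rad, then the closure, from 0 (fully open) to 1 (shut). In form: [[x, y, z, rx, ry, rz, jaw], ...]. A call has 1 to 10 rows; each row shifts and turns the commanded pose from where the row before left it, along the tool's axes as they then stand; what a row does not reach is not made up. A row lasts 1/8 s, in which the tool goes at most 62.5 mm and 10.7 degrees, less where a joint would pass 70% of its speed; a pose out of reach is approached as far as the arm can. A call is refused whole if a number of a shift passes 62.5 or a number of a turn 0.188, either way. A call with a gripper value outside its range is refused whole. The fingers move at their own pace and stop on an object; the grip force is fixed at half the most. Time passes only in rows, so rows that do not move let the fingers close. It gives the time, the measured TCP pose, the force, the opening and the grip force at its end, in the units of the state.
- sensors.get_obs(): the state, without advancing time (a new reading comes with each control period).
- viewer.get_image(name): name is "scene" or "top" or "wrist"; returns a dict with "frame" (420x560x3 uint8, blue, green, red), "fov_y" (degrees; the focal length in pixels is half the picture's height over the tangent of half this angle, whatever the lens; pixels are square), "cx", "cy" (the principal point, pixels), "R" (3x3) and "t" (3): a world point X has camera coordinates R X + t. Camera axes: x right, y down, z forward; pixel columns grow to the right and rows downward; lengths in mm; the calibration is good to about 2 mm. The wrist camera is an equidistant fisheye: a pixel r from the principal point sees the ray r / f radians off the axis. A picture is of the moment at which its call begins. There is no depth.
- ctrl.close_job(): hands the job in; it is judged then, once.
The state is a dict: "t": time; "qpos": joint angles; "qvel": joint speeds; "joint_torque": joint torques, N m; "ee_pos": TCP position; "orientation": TCP orientation; "ft_force": force on the tool from outside, world axes, zero at the start; "moment": the same for the moment, N m; "width": finger opening in mm; "grasp_force": force on a finger pad.
Only numpy, scipy, OpenCV 4.12 (cv2) and the standard library are available. Lean on these libraries where they do the work, as an engineer would, in place of code of your own. Each camera call takes 0.05 s, during which the arm holds its last target. There are 200 camera calls.

## Working session

There is one attempt and no reset: what is moved stays moved. The work goes in short steps, Python scripts to look and compute and a shell command to move; the robot and the scene stay as the last step left them, time stands still between calls to the robot, and variables do not carry over. Pictures are saved under pics/ and viewed, at most 10 in all, crops included, and the job is handed in when it is done.

```bash
mkdir -p pics
cat > h.py <<'E'
import numpy as np, cv2, json
from workcell import sensors, viewer, ctrl
from scipy.spatial.transform import Rotation as Ro
def grab(n,save=None):
    d=viewer.get_image(n); d['f']=d['frame'].shape[0]/2/np.tan(np.radians(d['fov_y'])/2); d['n']=n
    d['R']=np.array(d['R']); d['t']=np.array(d['t'])
    if save: cv2.imwrite('pics/'+save,d['frame'])
    return d
def ray(d,u,v):
    x=np.array([u-d['cx'],v-d['cy']])
    if d['n']=='wrist':
        r=np.hypot(*x); th=r/d['f']; c=np.array([*(x/max(r,1e-9)*np.sin(th)),np.cos(th)])
    else: c=np.array([*(x/d['f']),1])
    w=d['R'].T@c; return -d['R'].T@d['t'], w/np.linalg.norm(w)
def onz(d,u,v,z):
    o,w=ray(d,u,v); return o+w*(z-o[2])/w[2]
def tri(*obs):
    A=0;b=0
    for d,u,v in obs:
        o,w=ray(d,u,v); P=np.eye(3)-np.outer(w,w); A=A+P; b=b+P@o
    return np.linalg.solve(A,b)
def proj(d,X):
    c=d['R']@np.array(X)+d['t']
    if d['n']=='wrist':
        r=np.hypot(c[0],c[1]); th=np.arctan2(r,c[2]); return d['cx']+d['f']*th*c[0]/r, d['cy']+d['f']*th*c[1]/r
    return d['cx']+d['f']*c[0]/c[2], d['cy']+d['f']*c[1]/c[2]
def blobs(d,lo,hi,amin=30):
    m=cv2.inRange(cv2.cvtColor(d['frame'],cv2.COLOR_BGR2HSV),np.array(lo),np.array(hi))
    n,l,s,c=cv2.connectedComponentsWithStats(m)
    return [(c[i].round(1).tolist(),s[i].tolist(),l==i) for i in range(1,n) if s[i][4]>=amin]
E
python3 - <<'E'
from h import *
a=grab('scene');b=grab('top')
cv2.imwrite('pics/a.png',a['frame']);cv2.imwrite('pics/b.png',b['frame'])
for d in(a,b):
    print(d['n'],d['f'],ray(d,280,210))
    print('or',[(x[0],x[1]) for x in blobs(d,(5,150,100),(20,255,255))])
    print('bl',[(x[0],x[1]) for x in blobs(d,(100,120,60),(125,255,255))])
E
```

```text
scene 449.2246468952899 (array([928.12750008, 717.15649537, 566.89079262]), array([-0.42969842, -0.69312172, -0.57874135]))
or [([337.7, 234.4], [330, 221, 17, 28, 352]), ([94.2, 262.9], [88, 257, 13, 13, 122])]
bl [([272.7, 115.2], [266, 113, 14, 7, 64]), ([81.0, 176.5], [52, 165, 61, 24, 203]), ([474.9, 380.9], [420, 327, 133, 93, 5643])]
top 498.4030512778448 (array([ 461.65825292,  134.83875875, 1103.32452999]), array([ 0.08593848, -0.02870165, -0.99588694]))
or [([257.0, 239.0], [0, 19, 560, 401, 170077]), ([295.0, 50.2], [291, 45, 9, 11, 82]), ([205.3, 218.2], [199, 213, 14, 11, 126])]
bl [([469.5, 90.8], [460, 59, 21, 64, 569]), ([67.4, 220.9], [23, 195, 87, 52, 2543]), ([418.6, 206.0], [413, 203, 13, 7, 60]), ([378.1, 261.7], [369, 253, 19, 18, 253])]
```

View pics/a.png

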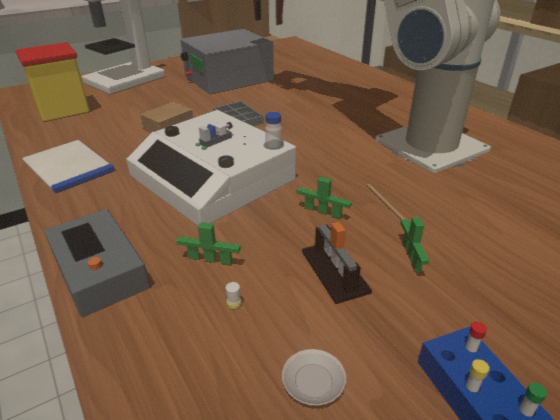

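View pics/b.png

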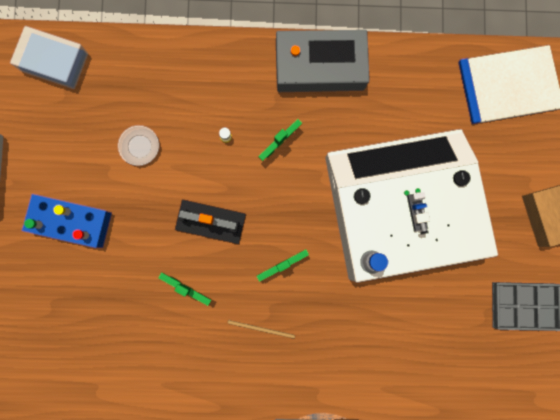

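The gauge sits in its stand at scene (337,235) and top (205,218). The clamp is at scene (213,133) and top (418,210), with the jar on the deck at top (377,262). The other three-leaf shapes are the green decoys.

Run:
```python
from h import *
a=grab('scene');b=grab('top')
print('handle',tri((a,337.7,234.4),(b,205.3,218.2)), onz(b,205.3,218.2,105))
# bar ends grey / stand black rect in top
g=cv2.cvtColor(b['frame'],cv2.COLOR_BGR2HSV)
m=cv2.inRange(g,(0,0,0),(180,255,50)); m[:, :165]=0;m[:,255:]=0;m[:190]=0;m[255:]=0
p=cv2.findNonZero(m); r=cv2.minAreaRect(p); box=cv2.boxPoints(r); print('stand',r)
print([onz(b,*q,55)[:2].round(1) for q in box])
for v,u in((216,183),(223,236)): print('barend guess',onz(b,u,v,62)[:2])
for u,v in((418.6,206),(418,222)): print('jaw?',onz(b,u,v,133)[:2])
print('bottle',onz(b,378.1,261.7,165)[:2])
w=np.hstack([cv2.resize(b['frame'][185:240,390:450],None,fx=6.5,fy=6.5,interpolation=cv2.INTER_CUBIC),cv2.resize(a['frame'][110:165,185:245],None,fx=6.5,fy=6.5,interpolation=cv2.INTER_CUBIC)])
cv2.imwrite('pics/c.png',w)
print(sensors.get_obs())
```

```text
handle [528.220422   257.53416501  88.16261542] [527.48013521 255.193141   105.        ]
stand ((210.2117462158203, 221.54705810546875), (63.99447250366211, 29.177143096923828), 12.52880859375)
[array([506.9, 322. ]), array([567.2, 311.2]), array([541.2, 179. ]), array([481. , 190.5])]
barend guess [533.73245603 306.90340437]
barend guess [521.89929842 196.10859303]
jaw? [ 560.34512867 -165.91582464]
jaw? [ 528.7481483  -164.67891789]
bottle [449.77801764 -79.09687024]
{'t': 0.2, 'qpos': array([-1.35200762e+00,  4.23551099e-01,  1.63037819e+00, -4.12488493e-06,
        1.08859211e+00, -1.89896470e-02]), 'qvel': array([ 9.28803561e-05, -3.62889972e-03, -1.51311299e-03,  2.75445257e-04,
        2.50931777e-04,  1.27475212e-03]), 'joint_torque': array([ 1.50501470e-03, -5.44512677e+01, -2.73661655e+01,  6.44647703e-02,
        2.13470188e-02, -1.10272108e-04]), 'ee_pos': array([ 147.17080422, -607.07276736,  222.20513935]), 'orientation': array([-3.11849856e+00, -3.72515513e-01,  1.51165282e-04]), 'ft_force': array([ 0.195526  , -0.20722488,  0.91884292]), 'moment': array([-0.02550915, -0.02191403, -0.03522575]), 'grasp_force': 0.0, 'width': 88.11923909840544}
```

View pics/c.png

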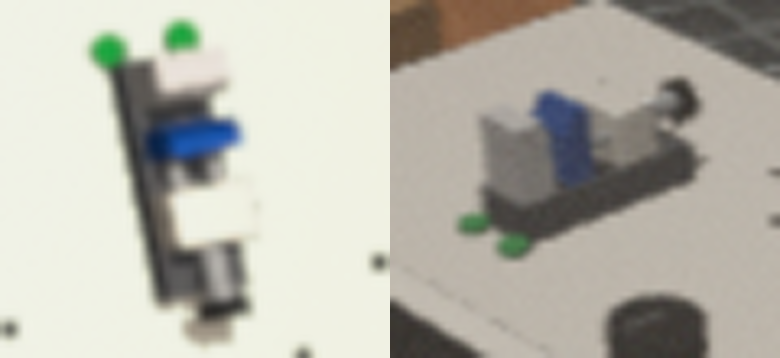

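The analyser clamp shows the grey anvil at the top of the top-view crop and the blue jaw below it. The slot lies at about crop (190,107), i.e. top pixel (419,201), and the slot +x axis is close to world +x with a small positive yaw. I'll move above it for a wrist view on the way to the gauge.

```bash
python3 -m handwheel '[[45,-36,-8,0,0,0,0],[45,-36,-8,0,0,0,0],[45,-36,-8,0,0,0,0],[45,-36,-8,0,0,0,0],[45,-36,-8,0,0,0,0],[45,-36,-8,0,0,0,0],[45,-36,-8,0,0,0,0],[45,-36,-8,0,0,0,0],[45,-36,-8,0,0,0,0],[45,-36,-8,0,0,0,0]]'; python3 -m handwheel '[[0,0,0,0,0,0,0],[0,0,0,0,0,0,0]]'
python3 - <<'E'
from h import *
d=grab('wrist','w1.png'); o,w=ray(d,280,210); print(d['f'],d['cx'],d['cy'],o,w,proj(d,(575,-167,130)))
E
```

```text
t: 1.45
ee_pos: [500.7, -149.8, 303.0]
orientation: [3.119, 0.373, 0.0]
ft_force: [0.7, -0.7, 0.0]
width: 87.9
grasp_force: 0.0
t: 1.7
ee_pos: [499.3, -151.5, 302.3]
orientation: [-3.119, -0.374, 0.002]
ft_force: [-0.9, -1.4, -0.0]
width: 87.8
grasp_force: 0.0
325.19226210127806 277.00088066957414 204.3386915723574 [ 578.73711703 -131.76753428  464.44692778] [-0.29871132 -0.08177866 -0.95083321] (np.float64(309.81562088300234), np.float64(119.55605836709822))
```

View pics/w1.png

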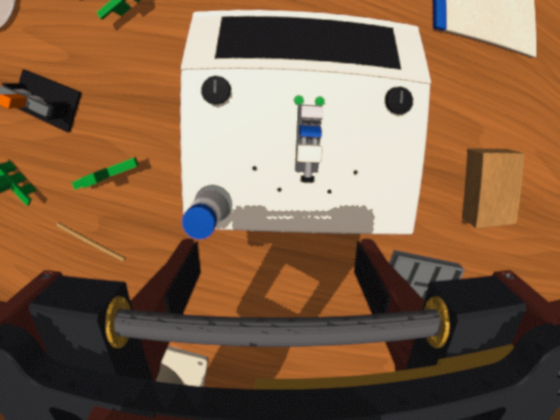

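The wrist view shows the clamp at (310,120): anvil top (311,110), blue jaw (310,131), spring block (310,153), and the jar at (203,215). I'll go closer before measuring.

```bash
python3 -m handwheel '[[-4,17,50,0,0,0,0],[-4,17,50,0,0,0,0],[0,0,0,0,0,0,0],[0,0,0,0,0,0,0]]'
python3 - <<'E'
from h import *
d=grab('wrist'); np.save('pics/w2.npy',d,allow_pickle=True); u,v=proj(d,(575,-167,130)); u,v=int(u),int(v); print(u,v)
x0,y0=u-50,v-45
cv2.imwrite('pics/w2.png',cv2.resize(d['frame'][y0:y0+75,x0:x0+100],None,fx=8,fy=8,interpolation=cv2.INTER_CUBIC)); print(x0,y0)
for x in blobs(d,(100,120,60),(125,255,255)): print(x[0],x[1],cv2.minAreaRect(np.argwhere(x[2])[:,::-1].astype(np.float32)))
E
```

```text
t: 2.25
ee_pos: [500.1, -187.3, 203.9]
orientation: [3.119, 0.37, 0.001]
ft_force: [-0.3, -1.2, 0.5]
width: 87.9
grasp_force: 0.0
274 113
224 68
[452.2, 1.1] [446, 0, 12, 4, 37] ((451.5, 1.5), (3.0, 11.0), 90.0)
[276.7, 130.3] [262, 123, 30, 16, 459] ((276.5, 130.5), (15.0, 29.0), 90.0)
[126.4, 254.9] [106, 232, 42, 46, 1447] ((126.05538940429688, 254.50308227539062), (40.65952682495117, 45.1525993347168), 3.1798300743103027)
```

View pics/w2.png

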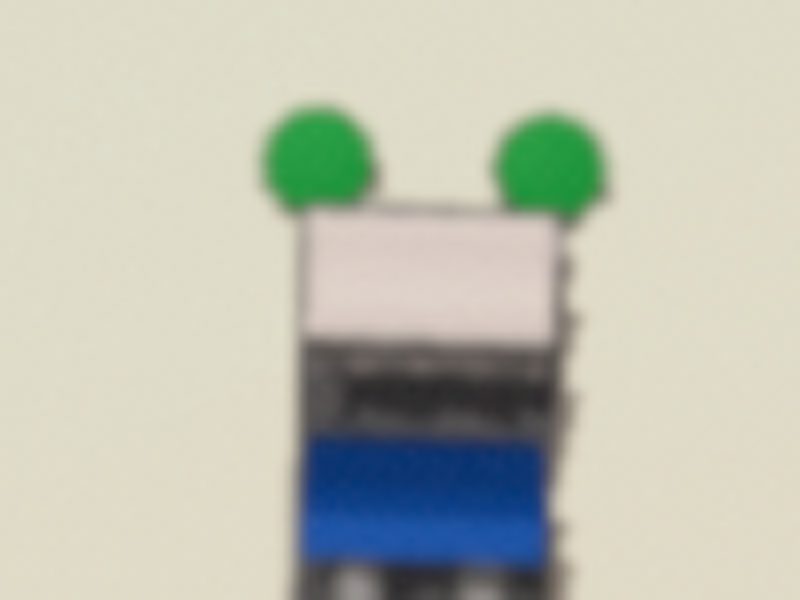

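The close view shows the anvil top at crop (305–555, 208–342) and the slot band at v 345–435. Below it is the blue jaw, with a dark lead-in from 435 to 515 and a lighter flat top down to 565.

Run:
```python
from h import *
d=np.load('pics/w2.npy',allow_pickle=True).item()
P=lambda u,v,z: onz(d,224+(u+.5)/8-.5,68+(v+.5)/8-.5,z)
print('cam',ray(d,280,210)[0])
L,Rr=P(305,340,127),P(552,346,127); print('anvil edge',L,Rr,np.linalg.norm(L-Rr)); e=L-Rr; print('yaw',np.degrees(np.arctan2(-e[0],e[1])))
for z in(127,133): print(z,P(305,208,z)[:2],P(557,218,z)[:2])
a,b=P(305,437,123.5),P(546,440,123.5); print('jaw edge',a,b); a,b=P(308,562,133),P(546,565,133); print('jaw back',a,b,'yaw',np.degrees(np.arctan2(-(a-b)[0],(a-b)[1])))
# long-side yaw: anvil left corner to jaw back-left
for p,q in((P(301,210,133),P(305,560,133)),): print('side yaw?',np.degrees(np.arctan2(*(p-q)[1::-1])))
# deck edges via analyser holes/white mask
m=cv2.inRange(cv2.cvtColor(d['frame'],cv2.COLOR_BGR2HSV),(0,0,150),(60,60,255))
n,l,s,c=cv2.connectedComponentsWithStats(m); i=1+s[1:,4].argmax(); print(s[i])
```

```text
cam [ 579.35408959 -167.75446335  366.16748201]
anvil edge [ 575.5021955  -157.28472451  127.        ] [ 580.20844524 -179.20173706  127.        ] 22.41660602959076
yaw 12.11911704328633
127 [ 587.32749469 -154.48983719] [ 591.76259657 -176.83737718]
133 [ 587.1274657  -154.82260716] [ 591.45130408 -176.60951392]
jaw edge [ 566.62512767 -159.20349763  123.5       ] [ 571.56021767 -180.93099461  123.5       ]
jaw back [ 556.2157718  -162.36105652  133.        ] [ 560.92988064 -183.12113194  133.        ] yaw 12.793531714502361
side yaw? 13.863909615449645
[  115     0   328   264 57179]
```

```bash
python3 -m handwheel '[[9,-54,-10,0,0,0,0],[9,-54,-10,0,0,0,0],[9,-54,-10,0,0,0,0],[9,-54,-10,0,0,0,0],[9,-54,0,0,0,0,0],[9,-54,0,0,0,0,0],[9,-54,0,0,0,0,0],[9,-54,0,0,0,0,0]]';python3 -m handwheel '[[0,0,10,0,0,0.14,0],[0,0,20,0,0,0.14,0],[0,0,20,0,0,0.14,0],[0,0,0,0,0,0,0],[0,0,0,0,0,0,0]]'
python3 - <<'E'
from h import *
d=grab('wrist'); np.save('pics/w3.npy',d,allow_pickle=True); u,v=proj(d,(527,256,80)); u,v=int(u),int(v)
for x in blobs(d,(5,170,150),(16,255,255)): print(x[0],x[1]) if x[1][4]<5000 else 0
x0,y0=max(u-100,0),max(v-75,0);print(x0,y0)
cv2.imwrite('pics/w3.png',cv2.resize(d['frame'][y0:y0+150,x0:x0+200],None,fx=4,fy=4,interpolation=cv2.INTER_CUBIC))
E
```

```text
t: 3.3
ee_pos: [468.6, 253.0, 245.4]
orientation: [-3.118, -0.373, -0.007]
ft_force: [0.1, -0.3, 0.1]
width: 87.5
grasp_force: 0.0
t: 3.92
ee_pos: [469.0, 250.9, 194.5]
orientation: [-3.127, 0.281, -0.004]
ft_force: [0.8, 0.7, 0.4]
width: 87.8
grasp_force: 0.0
[259.3, 136.7] [241, 126, 34, 23, 207]
[403.1, 270.4] [388, 254, 32, 35, 406]
[353.3, 287.0] [345, 282, 16, 9, 101]
[361.8, 304.6] [352, 297, 19, 17, 175]
160 62
```

View pics/w3.png

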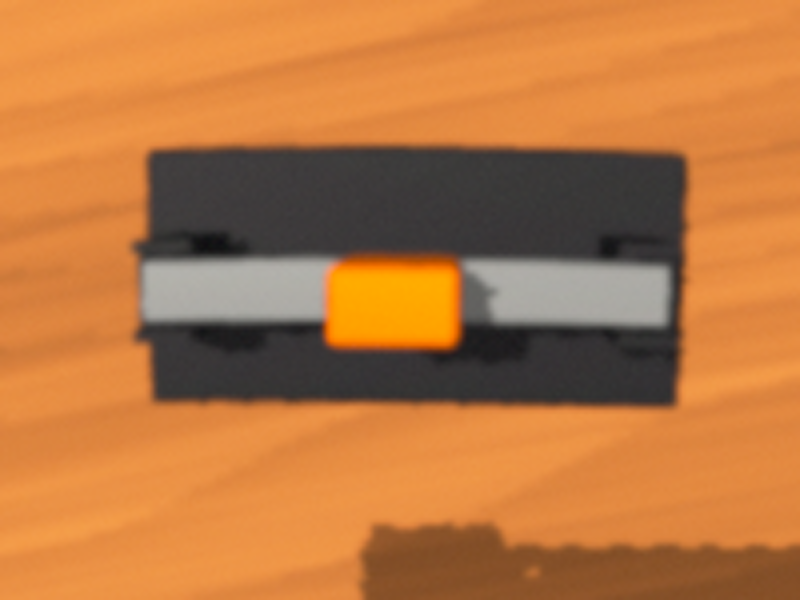

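The gauge is seen from above. The bar spans crop (143–671, 258–328) and the handle top is at (328–462, 258–349). The leaves are hidden, so I'll identify which end is which after lifting.

Run:
```python
from h import *
d=np.load('pics/w3.npy',allow_pickle=True).item()
P=lambda u,v,z: onz(d,160+(u+.5)/4-.5,62+(v+.5)/4-.5,z)
print('cam',ray(d,280,210)[0])
A,B,C,D=P(143,259,65),P(671,264,65),P(146,322,65),P(669,328,65)
print('bar len',np.linalg.norm(A-B),np.linalg.norm(C-D),'w',np.linalg.norm(A-C),'mid',(A+B+C+D)/4)
e=(A-B)+(C-D); print('yaw',np.degrees(np.arctan2(-e[0],e[1])))
H=[P(*q,105) for q in((328,260),(462,260),(328,348),(461,348))]; print('handle',np.mean(H,0),H[0]-H[1],H[0]-H[2])
G=(np.mean(H,0)+(A+B+C+D)/4)/2; s=sensors.get_obs(); R=Ro.from_rotvec(s['orientation']).as_matrix()
print('toolyaw',np.degrees(np.arctan2(R[1,0],R[0,0])),'tilt',R[:,2]); G[2]=69; print(G,'shift',R.T@(G-s['ee_pos']))
```

```text
cam [548.91622062 237.08965037 356.91014363]
bar len 119.44033210739669 119.16341416195601 w 14.546854045530067 mid [529.2123602  255.94539092  65.        ]
yaw -11.267009329161153
handle [529.51311479 255.81934399 105.        ] [ 4.83943122 25.3965742   0.        ] [16.92368651 -3.36572795  0.        ]
toolyaw -10.30888543778425 tilt [ 0.00253161  0.00131314 -0.99999593]
[529.3627375  255.88236746  69.        ] shift [ 58.12065184 -15.48183452 125.59178261]
```

```bash
python3 -m handwheel '[[29,-7.7,0,0,0,0.017,0],[29,-7.7,20,0,0,0,0],[0,0,40,0,0,0,0],[0,0,40,0,0,0,0],[0,0,25.5,0,0,0,0],[0,0,0,0,0,0,0],[0,0,0,0,0,0,1],[0,0,0,0,0,0,1],[0,0,0,0,0,0,1],[0,0,0,0,0,0,1]]'; python3 -m handwheel '[[0,0,0,0,0,0,1],[0,0,0,0,0,0,1],[0,0,0,0,0,0,1]]'
```

```text
t: 5.22
ee_pos: [528.2, 254.5, 67.5]
orientation: [-3.126, 0.312, -0.001]
ft_force: [-0.5, 0.1, -0.1]
width: 51.1
grasp_force: 0.0
t: 5.6
ee_pos: [528.1, 254.5, 67.2]
orientation: [-3.126, 0.312, 0.0]
ft_force: [-0.1, 0.1, 0.3]
width: 25.9
grasp_force: 30.0
```

```bash
python3 -m handwheel '[[0,0,-20,0,0,0,1],[0,0,-40,0,0,0,1],[0,0,-50,0,0,0,1],[0,0,-50,0,0,0,1],[0,0,-20,0,0,0,1],[0,0,0,0,0,0,1]]'
python3 - <<'E'
from h import *
d=grab('scene'); s=sensors.get_obs(); u,v=map(int,proj(d,s['ee_pos']-[0,0,20])); print(u,v)
cv2.imwrite('pics/s1.png',cv2.resize(d['frame'][v-45:v+45,u-60:u+60],None,fx=6,fy=6,interpolation=cv2.INTER_CUBIC))
E
```

```text
t: 6.35
ee_pos: [529.1, 254.9, 250.2]
orientation: [-3.123, 0.312, -0.007]
ft_force: [0.8, -0.3, -1.2]
width: 26.0
grasp_force: 30.0
342 161
```

View pics/s1.png

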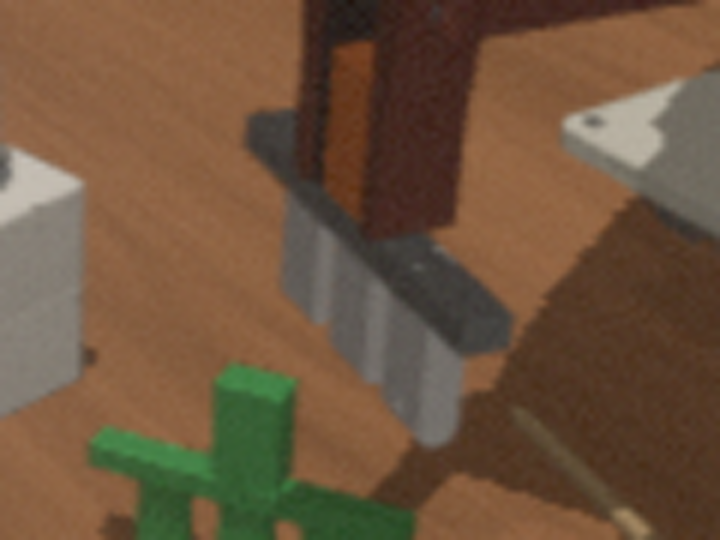

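The lifted gauge shows the thickest leaf (edge about 38 px wide at crop (440,400)) at the near, world +y, end. The thinnest is at the far end, so gauge y is about world +y and leaf 1 is on the tool's +y side. Next I'll move over the clamp.

```bash
python3 -m handwheel '[[14.8,47,0,0,0,0,1],[14.8,47,0,0,0,0,1],[14.8,47,0,0,0,0,1],[14.8,47,0,0,0,0,1],[14.8,47,0,0,0,0,1],[14.8,47,0,0,0,0,1],[14.8,47,0,0,0,0,1],[14.8,47,0,0,0,0,1]]';python3 -m handwheel '[[0,0,10,0,0,-0.14,1],[0,0,10,0,0,-0.14,1],[0,0,10,0,0,-0.137,1],[0,0,0,0,0,0,1],[0,0,0,0,0,0,1]]'
cat > rel.py <<'E'
from h import *
import sys
# residual for leaf k at slot x
k=int(sys.argv[1]); sx=float(sys.argv[2]); tipz=float(sys.argv[3])
S=np.array([577.9,-168.2,0]); yaw=np.radians(12.5)
s=sensors.get_obs(); R=Ro.from_rotvec(s['orientation']).as_matrix()
X=np.array([np.cos(yaw),np.sin(yaw),0]); Y=np.array([-np.sin(yaw),np.cos(yaw),0])
tip=np.array([0.9,{1:32,2:0,3:-32}[k],48.2])
cur=s['ee_pos']+R@tip; tgt=S+X*sx+[0,0,tipz]
e=cur-tgt; print('tip rel anvil: x %.2f y %.2f z %.2f'%((cur-S)@X,(cur-S)@Y,cur[2]),'yawerr(deg) %.2f'%(np.degrees(np.arctan2(R[1,0],R[0,0])-yaw)),'tilt',R[:2,2].round(4),'shift',(R.T@-e).round(2),'F slot',np.round([s['ft_force']@X,s['ft_force']@Y,s['ft_force'][2]],1),'M',s['moment'].round(2),'t',s['t'])
E
python3 rel.py 1 -4.3 150
```

```text
t: 7.4
ee_pos: [568.7, -138.9, 245.5]
orientation: [-3.125, 0.312, 0.005]
ft_force: [0.3, 0.4, 0.1]
width: 26.0
grasp_force: 30.0
t: 8.02
ee_pos: [569.4, -137.4, 216.7]
orientation: [-3.123, -0.337, 0.002]
ft_force: [0.3, -0.3, -0.6]
width: 25.8
grasp_force: 30.0
tip rel anvil: x -0.84 y -0.08 z 168.49 yawerr(deg) -0.17 tilt [-0.0011  0.0003] shift [-3.45 -0.06 18.49] F slot [ 0.2 -0.4 -0.6] M [-0.03  0.03 -0.02] t 8.025
```

```bash
python3 -m handwheel '[[-3.4,0,8,0,0,0,1],[0,0,10,0,0,0,1],[0,0,10,0,0,0,1],[0,0,0,0,0,0,1],[0,0,0,0,0,0,1]]'; python3 rel.py 1 -4.3 105
python3 - <<'E'
from h import *
a=grab('scene');b=grab('wrist'); ims=[]
for d in (a,b):
    u,v=map(int,proj(d,(577,-168,135))); 
    k=30 if d is a else 45
    print(u,v); ims.append(cv2.resize(d['frame'][max(v-k,0):v+k,u-k:u+k],(400,400),interpolation=cv2.INTER_CUBIC))
cv2.imwrite('pics/m1.png',np.hstack(ims))
E
```

```text
t: 8.65
ee_pos: [566.6, -138.3, 189.2]
orientation: [-3.123, -0.341, 0.0]
ft_force: [0.6, 0.6, -0.4]
width: 25.6
grasp_force: 30.0
tip rel anvil: x -3.71 y -0.31 z 140.96 yawerr(deg) -0.02 tilt [-0.  0.] shift [-0.59 -0.31 35.96] F slot [ 0.8  0.4 -0.4] M [-0.02 -0.03  0.03] t 8.65
205 126
321 220
```

View pics/m1.png

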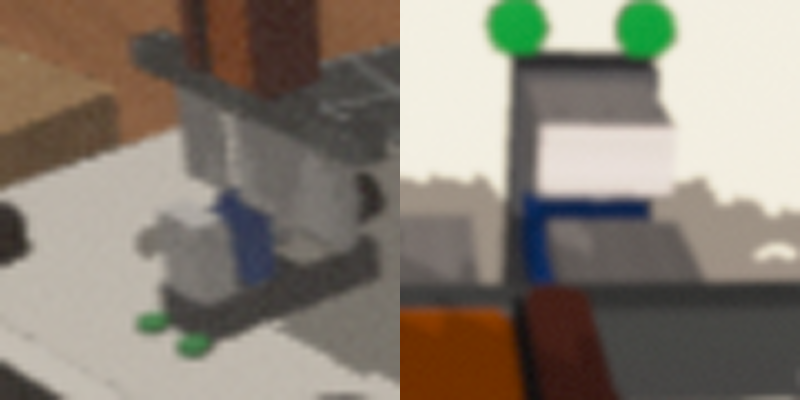

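The left (scene) crop shows leaf 1 hanging just behind the anvil at (205,150) above the slot. The right (wrist) crop shows the leaf in front of the blue jaw, centred on it. I'll descend in small steps.

```bash
python3 -m handwheel '[[-0.4,-0.3,4,0,0,0,1],[0,0,4,0,0,0,1],[0,0,4,0,0,0,1],[0,0,3,0,0,0,1],[0,0,0,0,0,0,1]]'|grep ft; python3 rel.py 1 -4.3 105;  python3 -m handwheel '[[0,0,3,0,0,0,1],[0,0,3,0,0,0,1],[0,0,0,0,0,0,1]]'|grep ft; python3 rel.py 1 -4.3 105
```

```text
ft_force: [-1.4, -0.2, 0.4]
tip rel anvil: x -4.86 y 0.21 z 125.50 yawerr(deg) -0.02 tilt [-0.0014  0.0002] shift [ 0.58  0.22 20.5 ] F slot [-1.4  0.1  0.4] M [-0.03  0.4  -0.05] t 9.375
ft_force: [-4.0, -1.0, -2.3]
tip rel anvil: x -5.19 y 0.33 z 119.18 yawerr(deg) -0.03 tilt [-0.002   0.0004] shift [ 0.92  0.34 14.18] F slot [-4.1 -0.1 -2.3] M [-0.23  0.98 -0.19] t 9.75
```

```bash
python3 -m handwheel '[[-1.2,0,0,0,0,0,1],[0,0,0,0,0,0,1]]'|grep ft; python3 rel.py 1 -4.3 105;  python3 -m handwheel '[[-0.8,0,0,0,0,0,1],[0,0,3,0,0,0,1],[0,0,0,0,0,0,1]]'|grep ft; python3 rel.py 1 -4.3 105
```

```text
ft_force: [-2.7, -1.0, -0.8]
tip rel anvil: x -5.26 y 0.01 z 119.99 yawerr(deg) -0.02 tilt [0.0004 0.    ] shift [9.500e-01 1.000e-02 1.499e+01] F slot [-2.9 -0.4 -0.8] M [-0.09  0.63 -0.11] t 10.0
ft_force: [0.2, 0.0, -0.9]
tip rel anvil: x -5.51 y -0.17 z 117.09 yawerr(deg) -0.01 tilt [ 0.0014 -0.0002] shift [ 1.19 -0.18 12.09] F slot [ 0.2 -0.  -0.9] M [ 0.03 -0.    0.02] t 10.375
```

```bash
python3 -m handwheel '[[-0.6,0,2,0,0,0,1],[0,0,4,0,0,0,1],[0,0,0,0,0,0,1]]'|grep ft; python3 rel.py 1 -4.3 105;  python3 -m handwheel '[[0,0,3,0,0,0,1],[0,0,2,0,0,0,1],[0,0,0,0,0,0,1]]'|grep ft; python3 rel.py 1 -4.3 105
```

```text
ft_force: [-0.8, 0.1, -0.3]
tip rel anvil: x -7.03 y 0.15 z 110.54 yawerr(deg) -0.02 tilt [-0.0006  0.0002] shift [2.73 0.15 5.54] F slot [-0.8  0.3 -0.3] M [-0.01 -0.01  0.05] t 10.75
ft_force: [1.3, 0.2, -1.1]
tip rel anvil: x -6.98 y 0.10 z 105.72 yawerr(deg) -0.02 tilt [-0.0004  0.0001] shift [2.68 0.1  0.72] F slot [ 1.4 -0.1 -1.1] M [0.02 0.07 0.02] t 11.125
```

```bash
python3 -m handwheel '[[0,0,1,0,0,0,1],[0,0,0,0,0,0,1],[0,0,0,0,0,0,1]]'|grep ft; python3 rel.py 1 -4.3 105;  python3 -m handwheel '[[1.5,0,-0.5,0,0,0,1],[0,0,0,0,0,0,1],[0,0,0,0,0,0,1]]'|grep ft; python3 rel.py 1 -4.3 105;  python3 -m handwheel '[[0.6,0,0,0,0,0,1],[0,0,0,0,0,0,1],[0,0,0,0,0,0,1]]'|grep ft; python3 rel.py 1 -4.3 105
```

```text
ft_force: [-0.7, -0.4, 0.0]
tip rel anvil: x -6.84 y 0.02 z 105.01 yawerr(deg) -0.02 tilt [0. 0.] shift [2.54 0.02 0.01] F slot [-0.7 -0.2  0. ] M [-0.02  0.01 -0.02] t 11.5
ft_force: [-1.2, -0.1, -0.5]
tip rel anvil: x -5.44 y 0.10 z 105.45 yawerr(deg) -0.02 tilt [-0.0003  0.0001] shift [1.14 0.1  0.45] F slot [-1.2  0.1 -0.5] M [-0.07  0.18 -0.05] t 11.875
ft_force: [-4.0, 0.0, 1.0]
tip rel anvil: x -5.31 y 0.13 z 105.33 yawerr(deg) -0.03 tilt [-0.0011  0.0001] shift [1.01 0.13 0.33] F slot [-3.9  0.9  1. ] M [-0.3   0.78 -0.18] t 12.25
```

Leaf 1 goes right to the floor with no push and touches the anvil only when I probe for it, so it is loose. On to leaf 2.

```bash
python3 -m handwheel '[[-1.2,0,0,0,0,0,1],[0,0,-12,0,0,0,1],[0,0,-14,0,0,0,1],[0,0,-10,0,0,0,1],[0,16,0,0,0,0,1],[0,16,0,0,0,0,1],[0,0,0,0,0,0,1],[0,0,0,0,0,0,1]]'|grep ft; python3 rel.py 2 -7.1 105
```

```text
ft_force: [0.5, -0.1, -0.5]
tip rel anvil: x -6.45 y -0.07 z 140.86 yawerr(deg) -0.06 tilt [-0.0012  0.0005] shift [-0.62 -0.04 35.86] F slot [ 0.4 -0.2 -0.5] M [ 0.01 -0.05 -0.01] t 13.25
```

```bash
python3 -m handwheel '[[-0.6,0,5,0,0,0,1],[0,0,5,0,0,0,1],[0,0,3,0,0,0,1],[0,0,2,0,0,0,1],[0,0,0,0,0,0,1]]'|grep ft; python3 rel.py 2 -7.1 105;  python3 -m handwheel '[[0,0,3,0,0,0,1],[0,0,2,0,0,0,1],[0,0,0,0,0,0,1]]'|grep ft; python3 rel.py 2 -7.1 105
```

```text
ft_force: [-0.4, 0.3, -0.4]
tip rel anvil: x -6.57 y 0.12 z 126.32 yawerr(deg) -0.02 tilt [-0.0002  0.0001] shift [-0.52  0.12 21.32] F slot [-0.3  0.3 -0.4] M [ 0.01  0.02 -0.02] t 13.875
ft_force: [-3.1, -0.5, 3.0]
tip rel anvil: x -6.72 y -0.04 z 121.67 yawerr(deg) -0.03 tilt [-0.0002 -0.0001] shift [-0.38 -0.04 16.67] F slot [-3.2  0.2  3. ] M [-0.05  0.5  -0.07] t 14.25
```

```bash
python3 -m handwheel '[[-0.4,0,2,0,0,0,1],[0,0,1,0,0,0,1],[0,0,0,0,0,0,1]]'|grep ft; python3 rel.py 2 -7.1 105;  python3 -m handwheel '[[0,0,2,0,0,0,1],[0,0,2,0,0,0,1],[0,0,0,0,0,0,1]]'|grep ft; python3 rel.py 2 -7.1 105
```

```text
ft_force: [-1.5, -0.7, 5.3]
tip rel anvil: x -6.77 y -0.21 z 118.90 yawerr(deg) -0.03 tilt [ 0.0006 -0.0003] shift [-0.33 -0.21 13.9 ] F slot [-1.6 -0.4  5.3] M [-0.14  0.46 -0.08] t 14.625
ft_force: [-0.4, -0.4, 3.0]
tip rel anvil: x -6.85 y -0.07 z 114.45 yawerr(deg) -0.03 tilt [ 0.0002 -0.0001] shift [-0.26 -0.07  9.45] F slot [-0.5 -0.3  3. ] M [-0.12  0.23 -0.08] t 15.0
```

```bash
python3 -m handwheel '[[0,0,2,0,0,0,1],[0,0,2,0,0,0,1],[0,0,2,0,0,0,1]]'|grep ft; python3 rel.py 2 -7.1 105;  python3 -m handwheel '[[0,0,2,0,0,0,1],[0,0,1.5,0,0,0,1]]'|grep ft; python3 rel.py 2 -7.1 105
```

```text
ft_force: [-1.7, -0.5, 5.9]
tip rel anvil: x -6.85 y 0.01 z 108.59 yawerr(deg) -0.02 tilt [0.0002 0.    ] shift [-0.25  0.01  3.59] F slot [-1.7 -0.1  5.9] M [-0.07  0.43 -0.1 ] t 15.375
ft_force: [-2.6, 0.3, 6.5]
tip rel anvil: x -6.84 y -0.00 z 105.11 yawerr(deg) -0.03 tilt [ 0.0002 -0.    ] shift [-0.26 -0.    0.11] F slot [-2.5  0.8  6.5] M [-0.08  0.48 -0.11] t 15.625
```

Run:
```python
from h import *
a=grab('scene'); b=np.load('pics/w2.npy',allow_pickle=True).item()
o=cv2.imread('pics/a.png')
for f in (o,a['frame']):
    d=dict(frame=f)
    print([(x[0],x[1]) for x in blobs(d,(100,120,60),(125,255,255),15) if 190<x[0][0]<230 and 110<x[0][1]<150])
k=o[112:152,190:240]; q=a['frame'][112:152,190:240]
cv2.imwrite('pics/m2.png',np.hstack([cv2.resize(i,(400,320),interpolation=cv2.INTER_CUBIC) for i in(k,q)]))
```

```text
[]
[]
```

View pics/m2.png

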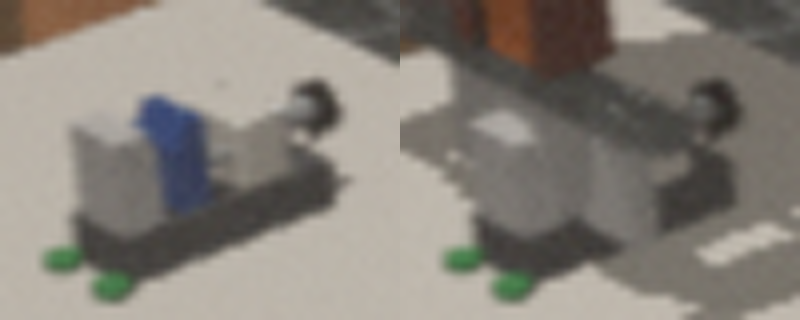

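In the scene view the gauge stands down on leaf 2 with the jaw hidden behind it. The steady vertical drag of about 6 N against only 2.5 N net sideways means both faces are gripping, so it binds. I'll press the last bit, release, back off and check the jaw shift from above.

```bash
python3 -m handwheel '[[0,0,1,0,0,0,1],[0,0,0,0,0,0,1]]'|grep ft; python3 rel.py 2 -7.1 105; python3 -m handwheel '[[0,0,0.7,0,0,0,1],[0,0,0,0,0,0,1]]'|grep ft; python3 rel.py 2 -7.1 105
```

```text
ft_force: [-3.8, 0.1, 10.8]
tip rel anvil: x -6.81 y -0.02 z 104.76 yawerr(deg) -0.03 tilt [ 0.0003 -0.    ] shift [-0.29 -0.02 -0.24] F slot [-3.7  0.9 10.8] M [ 0.03  0.78 -0.14] t 15.925
ft_force: [-5.4, 0.6, 14.8]
tip rel anvil: x -6.76 y -0.02 z 104.71 yawerr(deg) -0.03 tilt [ 0.0005 -0.0001] shift [-0.34 -0.02 -0.29] F slot [-5.1  1.8 14.8] M [ 0.27  1.17 -0.13] t 16.175
```

It is on the floor: the force rises without any travel. I'll relax, then let go.

```bash
python3 -m handwheel '[[-0.8,0,-1.2,0,0,0,1],[0,0,0,0,0,0,1]]'|grep ft; python3 -m handwheel '[[0,0,0,0,0,0,0.4],[0,0,0,0,0,0,0.4],[0,0,0,0,0,0,0.4],[0,0,0,0,0,0,0.4],[0,0,-20,0,0,0,0.4],[0,0,-30,0,0,0,0.4],[0,0,-40,0,0,0,0.2],[0,0,-30,0,0,0,0],[0,0,0,0,0,0,0]]'; python3 -m handwheel '[[-10,-0,20,0,0,0,0],[0,0,0,0,0,0,0]]'|grep pos
python3 - <<'E'
from h import *
d=grab('wrist'); np.save('pics/w4.npy',d,allow_pickle=True); u,v=map(int,proj(d,(570,-169,133))); x0,y0=u-50,v-45; print(x0,y0, ray(d,280,210)[0])
i=cv2.resize(d['frame'][y0:y0+75,x0:x0+100],None,fx=8,fy=8,interpolation=cv2.INTER_CUBIC)
cv2.imwrite('pics/w4.png',i)
for x in blobs(d,(100,120,60),(125,255,255)): print(x[0],x[1])
E
```

```text
ft_force: [0.4, 0.7, 5.5]
t: 17.55
ee_pos: [570.8, -170.5, 275.1]
orientation: [3.121, 0.341, 0.007]
ft_force: [0.5, 0.2, -0.5]
width: 79.1
grasp_force: 0.0
ee_pos: [557.6, -171.7, 250.0]
227 141 [ 638.1067425  -153.92329046  411.90603925]
[434.5, 24.4] [428, 0, 14, 50, 688]
```

View pics/w4.png

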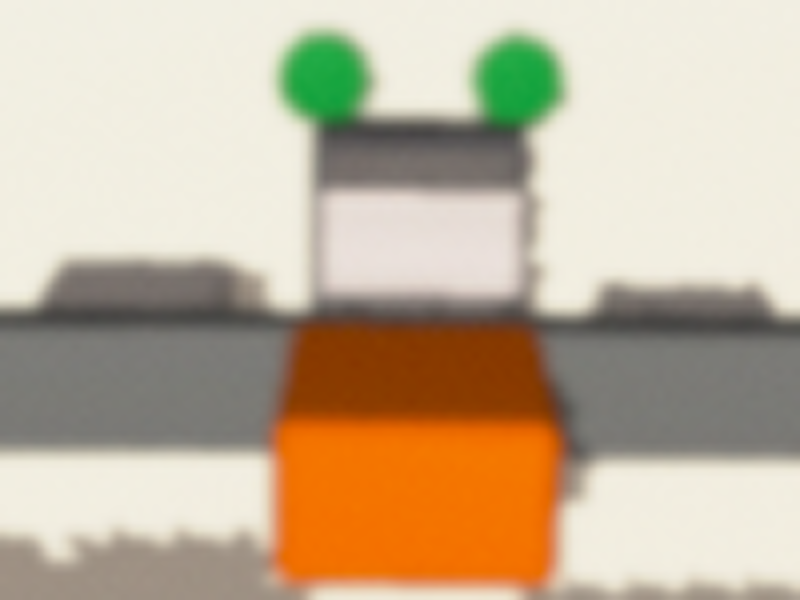

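The gauge stands upright and square in the clamp: bar at v 320–450, handle (275–558, 420–580), anvil in front at v 190–300. To confirm the jaw shift I'll return to the earlier camera pose and compare the jaw's back edge numerically.

```bash
python3 -m handwheel '[[-30,1.5,0,0,0,0,0],[-29.6,1.5,0,0,0,0,0],[0,0,23,0,0,0,0],[0,0,23,0,0,0,0],[0,0,0,0,0,0,0],[0,0,0,0,0,0,0]]'|grep pos
python3 - <<'E'
from h import *
d=grab('wrist'); cv2.imwrite('pics/w5.png',d['frame']); b=np.load('pics/w2.npy',allow_pickle=True).item()
for q in (b,d):
    print('cam',ray(q,280,210)[0].round(1))
    G=[x[0] for x in blobs(q,(50,120,60),(75,255,255),40) if 200<x[0][0]<350 and 50<x[0][1]<160]
    g=np.mean([onz(q,*c,92) for c in G],0); print('green',len(G),g.round(2))
    for x in blobs(q,(100,110,50),(125,255,255),20):
        if not(240<x[0][0]<310 and 90<x[0][1]<180): continue
        c0=int(x[0][0]); 
        e=[]
        for u in range(c0-8,c0+9):
            col=q['frame'][:,u].astype(float); s=col[:,0]-col[:,2]; v0=np.flatnonzero(x[2][:,u]).max(); m=s[v0-2:v0+1].max(); lo=s[v0+3:v0+6].min(); th=(m+lo)/2
            v=v0-2
            while s[v]>th: v+=1
            v=v-1+(s[v-1]-th)/(s[v-1]-s[v]); e.append(onz(q,u,v,133))
        e=np.mean(e,0); X=np.array([np.cos(.218),np.sin(.218),0]); print('blob',x[0],x[1],'jaw back',e.round(2),'green-jaw along x',((g-e)@X).round(2))
E
```

```text
ee_pos: [502.9, -188.2, 207.4]
cam [ 579.4 -167.8  366.2]
green 2 [ 596.24 -164.46   92.  ]
blob [276.6, 130.3] [262, 122, 30, 17, 473] jaw back [ 558.58 -172.05  133.  ] green-jaw along x 38.41
cam [ 582.4 -170.   369.7]
green 2 [ 596.02 -164.45   92.  ]
```

```bash
python3 -m handwheel '[[-20,0,0,0,0,0,0],[-18,0,0,0,0,0,0],[0,0,0,0,0,0,0],[0,0,0,0,0,0,0]]'|grep pos
python3 - <<'E'
from h import *
q=grab('wrist'); cv2.imwrite('pics/w6.png',q['frame']); 
print('cam',ray(q,280,210)[0].round(1))
G=[x[0] for x in blobs(q,(50,120,60),(75,255,255),40) if 200<x[0][0]<350 and x[0][1]<160]
print('green',[onz(q,*c,92).round(2).tolist() for c in G])
u,v=proj(q,(558.6,-172.05,133)); print('rest jaw back px',u,v, 'if pushed 1mm',proj(q,(557.6,-172.3,133))[1])
for x in blobs(q,(95,80,25),(130,255,255),10):
    if abs(x[0][0]-u)<40 and abs(x[0][1]-v)<40: print(x[0],x[1])
for uu in (int(u)-9,int(u)-5,int(u),int(u)+5,int(u)+9): print(uu,[tuple(int(c) for c in q['frame'][r,uu]) for r in range(int(v)-5,int(v)+7)])
E
```

```text
ee_pos: [465.2, -196.5, 207.1]
cam [ 544.7 -178.5  369.4]
green []
rest jaw back px 272.3675596393749 87.67508196732157 if pushed 1mm 89.08695132538496
[273.1, 84.5] [258, 79, 31, 13, 360]
263 [(86, 39, 7), (89, 43, 10), (95, 47, 16), (99, 49, 18), (100, 51, 17), (100, 51, 20), (92, 47, 21), (79, 47, 33), (74, 60, 56), (78, 76, 76), (77, 79, 81), (79, 79, 83)]
267 [(86, 40, 7), (90, 43, 11), (94, 46, 13), (98, 49, 16), (101, 50, 17), (99, 50, 18), (94, 48, 20), (78, 44, 30), (72, 58, 54), (75, 72, 73), (77, 77, 79), (77, 77, 80)]
272 [(86, 40, 9), (89, 43, 14), (94, 46, 14), (99, 50, 19), (99, 49, 15), (98, 48, 12), (93, 45, 14), (80, 41, 17), (62, 34, 22), (52, 37, 34), (50, 47, 47), (49, 47, 49)]
277 [(86, 41, 10), (90, 43, 14), (96, 48, 16), (99, 50, 20), (99, 49, 14), (99, 48, 14), (93, 46, 16), (80, 41, 19), (65, 41, 32), (59, 50, 48), (58, 56, 58), (59, 59, 61)]
281 [(86, 42, 13), (89, 42, 11), (95, 47, 17), (97, 48, 16), (100, 48, 15), (99, 49, 16), (95, 49, 20), (82, 49, 32), (78, 64, 60), (84, 82, 83), (88, 89, 92), (86, 88, 92)]
```

```bash
python3 -m handwheel '[[14,0,0,0,0,0,0],[0,0,0,0,0,0,0],[0,0,0,0,0,0,0]]'|grep pos
python3 - <<'E'
from h import *
q=grab('wrist')
print('cam',ray(q,280,210)[0].round(1))
X=np.array([np.cos(.218),np.sin(.218),0]); e=[]
u0,v0=proj(q,(558.6,-172.05,133)); print(u0,v0)
for u in range(int(u0)-9,int(u0)+10):
    s=q['frame'][int(v0)-4:int(v0)+8,u].astype(float); s=s[:,0]-s[:,2]; i=int(np.flatnonzero(s>43)[-1]); v=int(v0)-4+i+(s[i]-43)/(s[i]-s[i+1]); e.append(onz(q,u,v,133))
e=np.mean(e,0); print('back',e.round(2),'pushed',((np.array([558.58,-172.05,133])-e)@X).round(2))
G=[x[0] for x in blobs(q,(50,120,60),(75,255,255),20) if 200<x[0][0]<350 and x[0][1]<160]
print('green',[onz(q,*c,92).round(2).tolist() for c in G]); print(sensors.get_obs()['t'])
E
```

```text
ee_pos: [479.0, -193.0, 206.4]
cam [ 558.7 -174.9  368.6]
273.3193225722555 107.12679329573535
back [ 557.88 -171.97  133.  ] pushed 0.66
green [[594.71, -151.85, 92.0], [599.6, -176.53, 92.0]]
19.625
```

The jaw is pushed back about 0.7–1.6 mm, which agrees with the two-sided drag. Leaf 2 binds.

```bash
python3 -c "
from workcell import ctrl
print(ctrl.close_job())"
```

```text
the job is handed in; nothing more can be done
None
```

Leaf 1 (5 mm) was loose and leaf 2 (8 mm) binds, pushing the jaw back about 1 mm, so the clamp is open roughly 7 mm; the gauge stands upright in the slot on leaf 2, fully down and released, and the job is handed in.

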